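# Feel out the hidden latch of a test fixture and open its board bay

### The job

The board bay of the test fixture is latched shut. Take the spring probe from its stand, feel along the groove under the fixture's hood with the probe's tip until it drops into the hidden latch socket, and push it home so that the latch goes all the way down; then stand the probe back in its stand and work the bay cover fully open. Leave the multimeter, the solder spool and the roll of black tape where they are.

Things in the scene. Friction and masses are not known exactly. Their poses are not given: they have to be found in the camera images.
- fixture: grey board test fixture, fixed, 210 (x) x 300 (y) x 153 mm; origin under its centre on the bench, x front to back, z up. Front (x -105 to -15): open bay with sliding cover; front rim 44 mm high, side walls 58 mm (|y| over 138). Behind it a panel with a groove slopes up to the back at 34 deg, from z 65 at x -22 to z 117 at x 50, roofed by a hood between side cheeks (|y| over 138, x over 7)
- hood_edge (a point): middle of the lower front edge of the hood, at (7, 0, 147) mm in the fixture's frame; the hood is 6 mm thick and reaches from here to the back, over the whole width. The groove lies 10 mm behind and 56 mm below this edge, so only a tool tilted by about 30 to 40 deg from vertical, handle towards the front, gets to it
- guide: groove in the sloping panel, 18 mm wide, 3 deep, 132 long (y -66 to 66). Origin: middle of its floor, at fixture (17, 0, 91) mm; y along it, x up the slope, z square out of the panel (34.4 deg from vertical, to the front). On its centre line, at an unreported y between -42 and 42, is the socket: a hole 14 (x) by 13 (y) mm, square to the panel, the latch plunger 10.5 mm below the groove's floor
- latch (a joint): how far the latch plunger at the bottom of the socket is pressed, in m along the hole: 0 = up (cover locked), 0.010 = fully down (cover free). It takes about 6 N and stays where it is left
- probe: spring probe, 134 mm long, 0.12 kg, upright in its stand. Origin: centre of the underside of its foot flange (30 mm diameter); z along its axis. Above: black ribbed round handle, 24 mm diameter, end at z = 70. Below: steel shank 13 mm diameter down to z = -28, then a sprung steel pin 9 mm diameter, point at z = -64, that yields into the shank by up to 12 mm (1 N at first, 4 N at the end)
- probe_point (a point): the free end of the probe's pin
- stand: fixed block stand for the probe: foot 85 x 85 x 10 mm, block 54 x 54 mm up to z = 75 mm, with an upright through hole 21 mm in diameter, countersunk to 27 mm; origin under its centre on the bench. The probe's flange rests on its top, z = 75 mm
- cover: loose aluminium bay cover, 80 (x) x 266 (y) x 6 mm, 0.3 kg; origin under its centre, axes as the fixture's. Its underside runs at fixture z = 42; closed at fixture x = -54; opens by sliding 45 mm to the back (+x), under the sloping panel, up to a stop. Runner shoes 60 mm long with 2 mm play each side: pushed at one end only it skews by about 0.1 rad and jams, then needs a push at the other end
- lug_left (a point): middle of the front face of the cover's left (+y) push lug; the lugs are 36 mm wide, 8 mm thick and stand 16 mm above the cover, near its front edge; pushed towards the fixture's back; this point is 8 mm above the cover's top, z = 56 mm
- lug_right (a point): the same on the right (-y) push lug, 190 mm from the left one
- multimeter: bystander: yellow and black multimeter, 150 x 80 x 47 mm, lying on the bench
- solder_spool: bystander: spool of solder, 57 mm in diameter, 42 mm high
- tape_black: bystander: roll of black tape, 62 mm in diameter, 19 mm high
Things that resemble listed ones, but are neither listed nor needed, are in the scene too. Leave any yellow look-alike of the stand alone.

How it is judged:
On the way, in this order (a step that is already met when the one before it is completed fails the run):
1. the probe is drawn out of its stand (its point above the stand's top) (z of probe_point in the frame of stand above 0.077 m), for 0.1 s.
2. the probe's point is in the socket, more than 12 mm below the groove's floor, and has pressed the latch down by more than 8 mm (value of joint latch above 0.008 m and z of probe_point in the frame of guide below -0.012 m and distance between probe_point and guide below 0.08 m), for 0.05 s.
At the end, for the whole second after the job is handed in: The latch is down by more than 8 mm; the probe stands in its stand, flange on the block (within 4 mm in height, 8 mm sideways, 7 deg of upright); both ends of the bay cover have gone back at least 36 mm; cover and probe are at rest (value of joint latch above 0.008 m and horizontal distance between probe and stand below 0.008 m and z of probe in the frame of stand between 0.07 and 0.079 m and angle between probe's own z axis and vertical below 0.12 rad and x of each of lug_left, lug_right in the frame of fixture above -0.052 m and linear speed of cover below 0.01 m/s and linear speed of probe below 0.02 m/s); the robot touches nothing.
It fails at once if the multimeter is moved by more than 20 mm (distance of multimeter from where it was at the start of the episode above 0.02 m).
It fails at once if the solder spool is moved by more than 20 mm (distance of solder_spool from where it was at the start of the episode above 0.02 m).
It fails at once if the roll of tape is moved by more than 20 mm (distance of tape_black from where it was at the start of the episode above 0.02 m).
It also fails if it takes over 69 s, if anything falls off the work surface, if the arm or the gripper's body presses on something with over 40 N, if the wrist force passes 120 N, or if a joint passes its speed limit or range.

### The arm

A 6-joint arm with a two-finger parallel gripper is mounted at the origin on a cart in front of the work surface, level with it; the furniture and walls round the work are solid. World frame = base frame: x ahead of the robot, y to its left, z up, the work surface at z = 0. Lengths are in m, angles in rad, forces in N, time in s.
With the tool pointing down it reaches from about 0.375 to 0.975 m from the base axis. Payload 3.8 kg.
Tool frame: the origin (TCP) lies midway between the tips of the shut fingers; the grasp point (between the pads) lies 19 mm behind it; z points along the fingers, y is the line along which they close (so a half turn about z gives the same grasp; the last joint's range is limited). The gripper opens to 85 mm and grips with 20 to 120 N. Pads are 22 mm wide; open, the fingers measure 114 mm over their backs; the gripper's body (76 mm by 85 mm) begins 54 mm behind the grasp point. The pads swing forward as they close: fully open they stand 13 mm farther back than shut.
Start: joints at [-1.217, 0.264, 1.604, -0, 1.274, -0.037], TCP at [0.257, -0.624, 0.231] pointing down, gripper open.
Joint ranges: [-2.63, 2.63], [-0.94, 2.18], [0.31, 2.57], [-1.31, 4.45], [0, 2.66], [-2.55, 2.55]. Speed limits (rad/s): [2.57, 2.57, 3.14, 3.14, 3.14, 3.14].

### API

Orientations are given as a rotation vector (axis times angle).
In Python, from workcell import bot gives the robot as it stands.
- The arm moves only by the tool step_arm, never from a script. Its argument "motion" is a list of rows, each a list of 5 numbers: the finger opening in cm, from 0 to 8.54, then the shift along the tool's x, y, z in cm, then the turn about the tool's z in degrees. In form: [[claw, dx, dy, dz, twist], ...]. A call has 1 to 20 rows; each row is the pose to reach, as a shift and turn from the pose commanded when the call began, along the tool's axes at that moment; what a row does not reach only later rows make up. A row lasts 1/10 s, in which the tool goes at most 50 mm and 8.59 degrees, less where a joint would pass 70% of its speed; a pose out of reach is approached as far as the arm can. A call with a gripper value outside its range is refused whole. The fingers move at their own pace and stop on an object; "force" is the grip in N (left out, the last holds). Time passes only in rows, so rows that repeat a pose let the fingers close. It gives the time, the measured TCP pose, the force, the opening and the grip force at its end, in the units of the state.
- bot.read_state(): the state, without advancing time (a new reading comes with each control period).
- bot.read_camera(name): name is "scene" or "top" or "wrist"; returns (picture, depth): 480x640x3 uint8, red, green, blue; 480x640 float32, m along the optical axis (not along the pixel's ray), 0 where there is no reading.
- bot.calibration(name): a dict with "mtx" (3x3 intrinsics, pixels), "k1" (the pictures are not rectified: a ray, as slopes to the right and down, at radius r is drawn at 1 + k1 r^2 times it, then the intrinsics apply), "origin" and "orientation" of the camera in the world; the wrist camera has in their place "T_tool_cam" (4x4, takes a point from camera to tool coordinates, whose origin is the TCP and whose axes are the flange's). Camera axes: x right, y up, looking along -z (the intrinsics and any distortion apply to the point x, -y, -z); pixel columns grow to the right and rows downward; lengths in m; the calibration is good to about 2 mm. A picture is of the moment at which its call begins: read the wrist's pose just before it. calibration takes no time and is no camera call.
- bot.finish_job(): hands the job in; it is judged then, once.
The state is a dict: "time": time; "q": joint angles; "joint_vel": joint speeds; "joint_torque": joint torques, N m; "tool_pos": TCP position; "tcp_rot": TCP orientation; "wrist_force": force on the tool from outside, world axes, zero at the start; "torque": the same for the moment, N m; "width": opening from 0.0 (shut) to 1.0 (fully open); "grip_force": force on a finger pad.
Only numpy, scipy, OpenCV 4.12 (cv2) and the standard library are available. Lean on these libraries where they do the work, as an engineer would, in place of code of your own. Each camera call takes 0.05 s, during which the arm holds its last target. There are 200 camera calls.

## Working session

There is one attempt and no reset: what is moved stays moved. The work goes in short steps, Python scripts to look and compute and a tool call to move; the robot and the scene stay as the last step left them, time stands still between calls to the robot, and variables do not carry over. Pictures are saved under pics/ and viewed, at most 10 in all, crops included, and the job is handed in when it is done.

Besides the shell and the picture viewer there is one more tool, called after "Call:" as name([rows], argument=value, ...), one row to a line, values as JSON. step_arm: Moves the arm, as the interface text tells. Its arguments: {"type":"object","properties":{"motion":{"type":"array","items":{"type":"array","items":{"type":"number"}}},"force":{"type":"number"}},"required":["motion"]}

```bash
mkdir -p pics; ls
cat > h.py <<'E'
import numpy as np, cv2
from scipy.spatial.transform import Rotation as R
from workcell import bot
def campose(n,st=None):
    c=bot.calibration(n)
    if n=='wrist':
        T=np.array(c['T_tool_cam']); Rt=R.from_rotvec(st['tcp_rot']).as_matrix()
        return Rt@T[:3,3]+np.array(st['tool_pos']), Rt@T[:3,:3]
    o=np.array(c['orientation'])
    Rm=R.from_rotvec(o).as_matrix() if o.shape==(3,) else o
    return np.array(c['origin']),Rm
def ray(n,uv,st=None):
    c=bot.calibration(n);K=np.array(c['mtx'])
    uv=np.atleast_2d(uv).astype(float)
    p=cv2.undistortPoints(uv.reshape(-1,1,2),K,np.array([c['k1'],0,0,0.])).reshape(-1,2)
    o,Rm=campose(n,st)
    return o,np.c_[p[:,0],-p[:,1],-np.ones(len(p))]@Rm.T
def onplane(n,uv,z,st=None):
    o,d=ray(n,uv,st); return o+d*((z-o[2])/d[:,2])[:,None]
def cloud(n,depth,st=None):
    v,u=np.mgrid[0:480,0:640]
    o,d=ray(n,np.c_[u.ravel(),v.ravel()],st)
    P=o+d*depth.ravel()[:,None]; P[depth.ravel()==0]=np.nan
    return P.reshape(480,640,3)
E
python3 - <<'E'
from h import *
for n in ['scene','top']:
    p,d=bot.read_camera(n); cv2.imwrite(f'pics/{n}0.png',p[:,:,::-1]); np.savez(f'pics/{n}0.npz',p=p,d=d)
    print(n,bot.calibration(n))
print(bot.calibration('wrist')); print(bot.read_state())
E
```

```text
pics
scene {'mtx': array([[503.49220769,   0.        , 328.19676023],
       [  0.        , 503.49220769, 249.69057502],
       [  0.        ,   0.        ,   1.        ]]), 'k1': 0.046010288397603405, 'origin': array([-0.29592636, -0.74261073,  1.12191762]), 'orientation': array([ 0.77238626, -0.33689848, -0.81394324])}
top {'mtx': array([[439.82922918,   0.        , 328.52241314],
       [  0.        , 439.82922918, 235.83985547],
       [  0.        ,   0.        ,   1.        ]]), 'k1': -0.08597838295367448, 'origin': array([ 0.34812978, -0.04351197,  1.1750577 ]), 'orientation': array([ 0.1714803 , -0.12411247, -1.56855145])}
{'mtx': array([[404.43033749,   0.        , 322.84679936],
       [  0.        , 404.43033749, 235.09436518],
       [  0.        ,   0.        ,   1.        ]]), 'k1': -0.09373857048461282, 'T_tool_cam': array([[-5.62203491e-04,  9.53608898e-01,  3.01047760e-01,
         7.76355747e-02],
       [ 9.99999840e-01,  5.16222466e-04,  2.32285614e-04,
         8.75432079e-05],
       [ 6.61020114e-05,  3.01047843e-01, -9.53609035e-01,
        -1.43331721e-01],
       [ 0.00000000e+00,  0.00000000e+00,  0.00000000e+00,
         1.00000000e+00]])}
{'time': 0.1, 'q': array([-1.21686041e+00,  2.64677430e-01,  1.60525247e+00,  3.80172683e-06,
        1.27372387e+00, -3.68927321e-02]), 'joint_vel': array([ 0.00040266, -0.00171638, -0.0020078 , -0.00034221,  0.00023752,
       -0.00124806]), 'joint_torque': array([ 2.58159398e-04, -5.16707754e+01, -3.68589771e+01, -5.64413881e-05,
        6.26260051e-03, -3.95627842e-05]), 'tool_pos': array([ 0.25691437, -0.62346565,  0.23007868]), 'tcp_rot': array([-3.07980287e+00, -6.09615412e-01,  5.05117510e-04]), 'wrist_force': array([-0.13572604, -0.5247344 , -0.2098348 ]), 'torque': array([ 0.02282043, -0.04376429,  0.00876687]), 'grip_force': 0.0, 'width': 1.0008832595797545}
```

View pics/scene0.png

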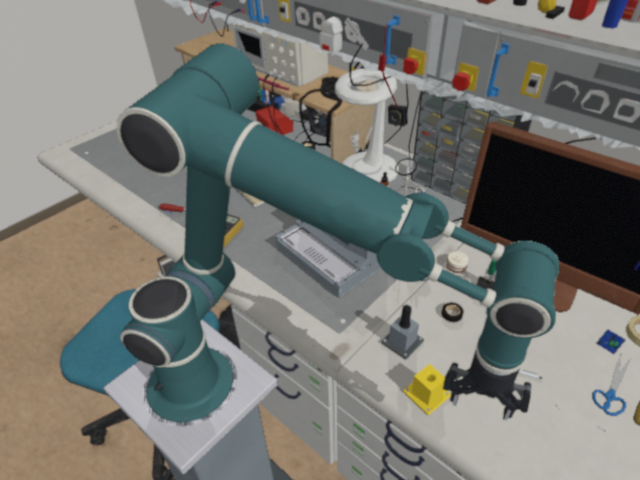

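View pics/top0.png

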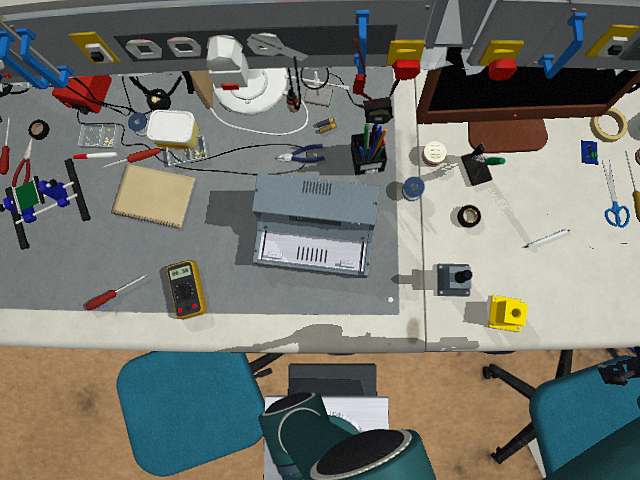

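Both views show the fixture at top-view (255-378, 175-275). The grey stand with the probe is at (455, 278), and the yellow look-alike at (508, 313). Next I'll measure them from depth.

```bash
cat > m.py <<'E'
from h import *
z=np.load('pics/top0.npz');p,d=z['p'],z['d'];C=cloud('top',d)
def rect(P):
    (c,s,a)=cv2.minAreaRect((P[:,:2]*1000).astype(np.float32)); return np.round(c,1),np.round(s,1),round(a,2)
def roi(u0,u1,v0,v1,z0,z1):
    m=np.zeros((480,640),bool);m[v0:v1,u0:u1]=1
    m&=(C[...,2]>z0)&(C[...,2]<z1)
    n,l,s,_=cv2.connectedComponentsWithStats(m.astype(np.uint8)); k=1+np.argmax(s[1:,4]); return l==k
for nm,a in dict(hood=(235,395,160,290,.143,.163),cover=(235,395,160,290,.041,.054),standtop=(430,480,255,305,.068,.082),handle=(430,485,255,305,.125,.16),foot=(430,480,255,305,.006,.016),bench=(400,480,300,330,-.02,.02)).items():
    m=roi(*a);P=C[m];print(nm,len(P),rect(P),np.nanmedian(P[:,2]).round(4),P.mean(0).round(4))
E
python3 m.py
```

```text
hood 4849 (array([635.8,  20. ]), array([300.5, 100.9]), 83.03) 0.1544 [0.6349 0.018  0.1544]
cover 3286 (array([520.1,  34.2]), array([281.4,  88.4]), 83.11) 0.0487 [0.5205 0.034  0.0486]
standtop 342 (array([ 450.9, -338.8]), array([56.7, 55.3]), 88.73) 0.0759 [ 0.4482 -0.3338  0.0759]
handle 104 (array([ 450.3, -338.1]), array([24. , 22.3]), 79.91) 0.1443 [ 0.45   -0.3366  0.1423]
foot 453 (array([ 449.9, -338.2]), array([87.4, 85.2]), 89.26) 0.011 [ 0.445  -0.3259  0.011 ]
bench 2389 (array([ 359.8, -301.1]), array([212.6,  76.4]), 89.5) 0.0001 [ 0.3594 -0.3005  0.    ]
```

```bash
cat >> h.py <<'E'
FX=np.array([.5802,.0268,0]); FYAW=np.radians(-6.95)
Rf=R.from_euler('z',FYAW).as_matrix()
def f2w(p): return Rf@(np.array(p)/1000)+FX
def w2f(p): return (Rf.T@(np.array(p)-FX))*1000
def plan(target,yaw=None):
    s=bot.read_state(); Rt=R.from_rotvec(s['tcp_rot']).as_matrix()
    d=Rt.T@(np.array(target)-s['tool_pos'])*100
    cy=np.degrees(np.arctan2(Rt[1,0],Rt[0,0]))
    tw=None if yaw is None else -((yaw-cy+180)%360-180)
    print('shift cm',d.round(2),'twist',tw,'yaw now',round(cy,2),'tilt',np.degrees(np.arccos(-Rt[2,2])).round(2)); return d
def show():
    s=bot.read_state();print('t',s['time'],'tcp',s['tool_pos'].round(4),'fix',w2f(s['tool_pos']).round(1),'F',(Rf.T@s['wrist_force']).round(2),'w',s['width'],'g',s['grip_force'],'q',s['q'].round(2)); return s
E
python3 - <<'E'
from h import *
plan([.4505,-.338,.20],173.05)
print(f2w([17,0,91]))
exec(open('m.py').read().split('for nm')[0])
for nm,a in dict(y=(485,530,290,335,.05,.2),mm=(160,210,255,325,.02,.08)).items():
    P=C[roi(*a)];print(nm,rect(P),np.nanmax(P[:,2]))
E
```

```text
shift cm [ 28.77 -19.01   3.05] twist -150.6572363563921 yaw now 22.39 tilt 0.12
[0.59707509 0.02474295 0.091     ]
y (array([ 361.1, -473.4]), array([57.4, 55.6]), 79.88) 0.0804183090844901
mm (array([425.1, 372.3]), array([148.6,  80.1]), 16.92) 0.0520116624112712
```

Call:
step_arm([
  [8.5,10,-6.5,0,-30],
  [8.5,20,-13,0,-60],
  [8.5,28.8,-19,3,-90],
  [8.5,28.8,-19,3,-120],
  [8.5,28.8,-19,3,-150.6],
  [8.5,28.8,-19,3,-150.6],
  [8.5,28.8,-19,3,-150.6],
  [8.5,28.8,-19,3,-150.6],
  [8.5,28.8,-19,3,-150.6],
  [8.5,28.8,-19,3,-150.6],
  [8.5,28.8,-19,3,-150.6],
  [8.5,28.8,-19,3,-150.6],
  [8.5,28.8,-19,3,-150.6],
  [8.5,28.8,-19,3,-150.6],
  [8.5,28.8,-19,3,-150.6],
  [8.5,28.8,-19,3,-150.6],
  [8.5,28.8,-19,3,-150.6],
  [8.5,28.8,-19,3,-150.6],
  [8.5,28.8,-19,3,-150.6],
  [8.5,28.8,-19,3,-150.6],
], force=30)

```text
time: 2.1
tool_pos: [0.4508, -0.3386, 0.2009]
tcp_rot: [-0.195, -3.135, -0.001]
wrist_force: [0.7, -0.2, 0.1]
width: 0.992
grip_force: 0.0
```

Run:
```python
from h import *
s=show();plan([.4505,-.338,.108],173.05)
s=bot.read_state();p,d=bot.read_camera('wrist'); cv2.imwrite('pics/w1.png',p[:,:,::-1])
C=cloud('wrist',d,s)
m=(np.hypot(C[...,0]-.45,C[...,1]+.338)<.06)
for a,b in ((.135,.155),(.07,.08)):
    P=C[m&(C[...,2]>a)&(C[...,2]<b)]
    if len(P)>5: print(len(P),cv2.minAreaRect((P[:,:2]*1000).astype(np.float32)),np.median(P[:,2]))
```

```text
t 2.1 tcp [ 0.4508 -0.3386  0.2009] fix [ -84.2 -378.3  200.9] F [ 0.76 -0.15  0.15] w 0.9915393709907323 g 0.0 q [-0.69  0.08  1.88  0.    1.19 -2.13]
shift cm [0.03 0.05 9.29] twist -0.17182247003168527 yaw now 172.88 tilt 0.04
1553 ((450.961181640625, -338.0457763671875), (23.351428985595703, 22.850093841552734), 82.96284484863281) 0.14520109752307225
3794 ((451.81134033203125, -338.2601623535156), (54.1544303894043, 54.7634391784668), 88.60466003417969) 0.07584533229546422
```

View pics/w1.png

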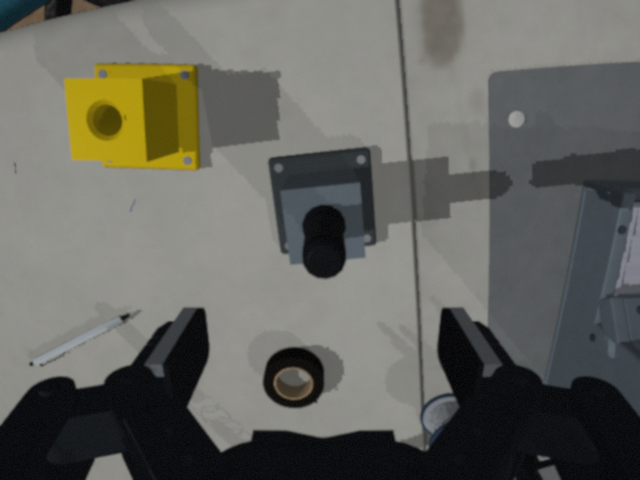

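The probe handle is at (325, 240), centred between the open fingers. I'll descend and grip.

Call:
step_arm([
  [8.5,0,0.05,4.5,0],
  [8.5,0,0.05,8,0],
  [8.5,0,0.05,9.5,0],
  [8.5,0,0.05,9.5,0],
  [1.5,0,0.05,9.5,0],
  [1.5,0,0.05,9.5,0],
  [1.5,0,0.05,9.5,0],
  [1.5,0,0.05,9.5,0],
  [1.5,0,0.05,9.5,0],
  [1.5,0,0.05,9.5,0],
  [1.5,0,0.05,9.5,0],
  [1.5,0,0.05,9.5,0],
], force=30)

```text
time: 3.35
tool_pos: [0.4519, -0.3387, 0.1077]
tcp_rot: [0.192, 3.134, -0.002]
wrist_force: [-1.0, 1.0, 6.9]
width: 0.27
grip_force: 30.1
```

Call:
step_arm([
  [1.5,0,0,-2.5,0],
  [1.5,0,0,-5,0],
  [1.5,0,0,-7.3,0],
  [1.5,0,0,-7.3,0],
  [1.5,0,0,-7.3,0],
  [1.5,0,0,-7.3,0],
  [1.5,0,0,-6.5,0],
  [1.5,0,0,-5.4,0],
  [1.5,0,0,-5.4,0],
])

```text
time: 4.25
tool_pos: [0.4492, -0.3367, 0.1567]
tcp_rot: [-0.192, -3.131, -0.005]
wrist_force: [-0.5, -0.6, -0.4]
width: 0.27
grip_force: 29.7
```

Call:
step_arm([
  [1.5,0.6,0,0,0],
  [1.5,1.2,0,0.02,0],
  [1.5,1.7,0,0.06,0],
  [1.5,2.3,0,0.13,0],
  [1.5,2.8,0,0.23,0],
  [1.5,3.3,0,0.36,0],
  [1.5,3.8,0,0.5,0],
  [1.5,4.4,0,0.7,0],
  [1.5,4.9,0,0.92,0],
  [1.5,5.4,0,1.15,0],
  [1.5,5.9,0,1.4,0],
  [1.5,6.4,0,1.7,0],
  [1.5,6.8,0,1.95,0],
  [1.5,6.8,0,1.95,0],
  [1.5,6.8,0,1.95,0],
])

```text
time: 5.75
tool_pos: [0.383, -0.3295, 0.1402]
tcp_rot: [-0.192, -3.135, -0.001]
wrist_force: [1.1, 0.5, -0.9]
width: 0.27
grip_force: 29.4
```

Run:
```python
from h import *
show();plan([.451,-.338,.2])
s=bot.read_state();p,d=bot.read_camera('wrist'); q,e=bot.read_camera('scene'); np.savez('pics/p2.npz',p=p,d=d,q=q,e=e)
o=np.hstack([cv2.resize(p,(400,300)),cv2.resize(q[200:440,300:620],(400,300))])
cv2.imwrite('pics/p2.png',o[:,:,::-1])
```

```text
t 5.75 tcp [ 0.383  -0.3295  0.1402] fix [-152.6 -377.6  140.2] F [ 1.04  0.65 -0.95] w 0.27029296182645446 g 29.40565288066864 q [-0.76  0.02  2.06 -0.    1.07 -2.21]
shift cm [-6.84 -0.01 -5.99] twist None yaw now 172.98 tilt 0.09
```

View pics/p2.png

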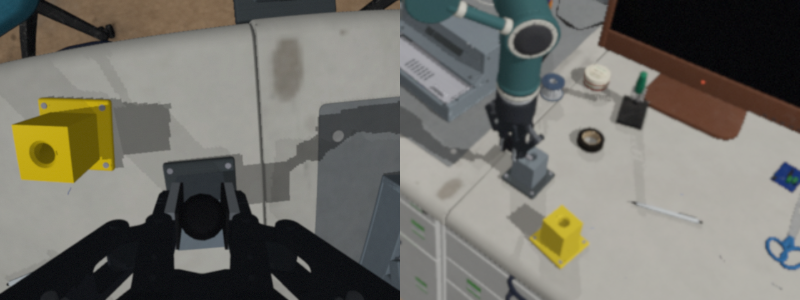

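The wrist view shows the probe still between the fingers, with the end of its handle at about (203, 215) in the half-size picture. I'll measure the tilt from a plane fit of the handle end.

```bash
cat > tilt.py <<'E'
from h import *
def tilt(d,s,verbose=True):
    C=cloud('wrist',d,s); Rt=R.from_rotvec(s['tcp_rot']).as_matrix()
    T=(C-s['tool_pos'])@Rt*1000   # tool coords mm
    m=(abs(T[...,1])<13)&(abs(T[...,0])<45)&(T[...,2]<5)&(T[...,2]>-60)
    P=T[m]
    # ransac plane for the end cap
    rng=np.random.default_rng(0);best=None
    for _ in range(400):
        a=P[rng.choice(len(P),3,False)];n=np.cross(a[1]-a[0],a[2]-a[0]);l=np.linalg.norm(n)
        if l<20: continue
        n/=l; 
        if abs(n[2])<.6: continue
        i=abs((P-a[0])@n)<.7
        if best is None or i.sum()>best.sum(): best=i
    Q=P[best];c=Q.mean(0);n=np.linalg.svd(Q-c)[2][2]; n*=-np.sign(n[2])
    ext=cv2.minAreaRect(Q[:,:2].astype(np.float32))
    print('n',len(P),len(Q),'cap centre(tool mm)',c.round(1),'axis',n.round(3),'tilt xz',np.degrees(np.arctan2(n[0],-n[2])).round(1),ext[0],ext[1])
    return c,n
E
python3 - <<'E'
from tilt import *
s=bot.read_state();z=np.load('pics/p2.npz');tilt(z['d'],s)
E
```

```text
n 6156 2196 cap centre(tool mm) [  6.5   0.1 -35.3] axis [ 0.568  0.013 -0.823] tilt xz 34.6 (6.381292343139648, -0.09906387329101562) (17.027484893798828, 25.972509384155273)
```

Call:
step_arm([
  [1.5,0.8,0,-1.2,0],
  [1.5,1.7,0,-2.5,0],
  [1.5,2,0,-5,0],
  [1.5,2,0,-9,0],
  [1.5,2,0,-12,0],
  [1.5,2,0,-12,0],
])

```text
time: 6.45
tool_pos: [0.3649, -0.3296, 0.2675]
tcp_rot: [0.192, 3.129, -0.011]
wrist_force: [1.3, -0.1, -1.1]
width: 0.275
grip_force: 29.6
```

Run:
```python
from h import *
show();plan(f2w([-87,0,230]),173.05)
```

```text
t 6.45 tcp [ 0.3649 -0.3296  0.2675] fix [-170.6 -379.9  267.5] F [ 1.34  0.1  -1.05] w 0.2748562700904118 g 29.577143490314484 q [-0.78 -0.12  1.94 -0.    1.3  -2.23]
shift cm [-8.28 38.02  3.56] twist -0.07319724296621644 yaw now 172.98 tilt 0.56
```

Call:
step_arm([
  [1.5,-1,4,0,0],
  [1.5,-2,8,0,0],
  [1.5,-3,12,0,0],
  [1.5,-4,16,0,0],
  [1.5,-5,20,0,0],
  [1.5,-6,24,0,0],
  [1.5,-7,28,0,0],
  [1.5,-7.6,32,0,0],
  [1.5,-8,35,1,0],
  [1.5,-8.2,37.5,2,0],
  [1.5,-8.3,38,3.2,0],
  [1.5,-8.3,38,3.2,0],
  [1.5,-8.3,38,3.2,0],
  [1.5,-8.3,38,3.2,0],
])

```text
time: 7.85
tool_pos: [0.4924, 0.0384, 0.2292]
tcp_rot: [0.194, 3.135, -0.001]
wrist_force: [0.6, 0.3, -1.2]
width: 0.273
grip_force: 29.9
```

Run:
```python
from tilt import *
show();plan(f2w([-87,0,216]),173.05)
s=bot.read_state();p,d=bot.read_camera('wrist'); q,e=bot.read_camera('scene'); np.savez('pics/p3.npz',p=p,d=d,q=q,e=e,pos=s['tool_pos'],rot=s['tcp_rot'])
cv2.imwrite('pics/w3.png',p[:,:,::-1])
tilt(d,s)
C=(cloud('wrist',d,s)-FX)@Rf*1000
# hood top edge points: front edge of z~153 plane
m=(C[...,2]>146)&(C[...,2]<160)&(C[...,0]>-15)&(abs(C[...,1])<145)
P=C[m];print('hood',len(P),np.median(P[:,2]))
for y in range(-120,121,40):
    a=P[abs(P[:,1]-y)<8]
    if len(a)>5: print(y,np.percentile(a[:,0],2).round(1),a[:,0].max().round(1))
# side wall outer y extents
m=(C[...,2]>50)&(C[...,2]<64)&(C[...,0]<-20)&(C[...,0]>-110);P=C[m];print('walls y',P[:,1].min(),P[:,1].max())
```

```text
t 7.85 tcp [0.4924 0.0384 0.2292] fix [-88.5   0.9 229.2] F [ 0.54  0.41 -1.25] w 0.27324234154510224 g 29.862438440322876 q [ 0.03 -0.08  1.98 -0.    1.24 -1.42]
shift cm [-0.15 -0.08  1.32] twist -0.13419412763835226 yaw now 172.92 tilt 0.04
n 6154 2264 cap centre(tool mm) [  6.5   0.2 -35.6] axis [ 0.543  0.035 -0.839] tilt xz 32.9 (6.199747562408447, -0.022932052612304688) (17.14825439453125, 25.813913345336914)
hood 6226 154.157403353235
-120 6.5 96.4
-80 54.4 80.7
0 7.7 51.4
80 55.3 78.7
120 37.1 96.5
walls y -149.39282578950204 150.67773720162808
```

View pics/w3.png

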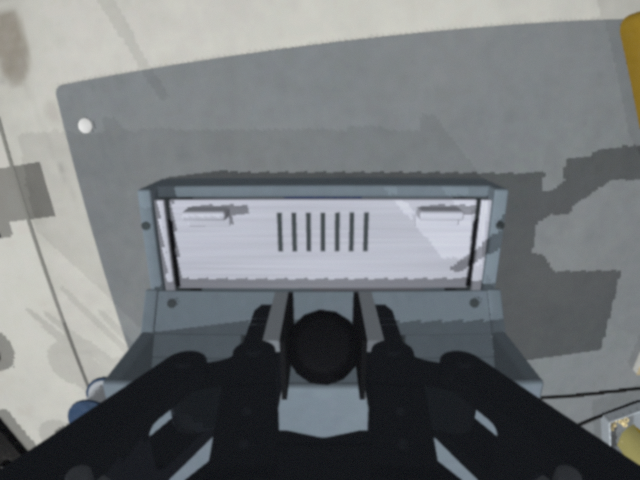

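The wrist view confirms the fixture pose: the hood front edge and walls fit. The fingers hide the groove. I'll check whether the top or scene camera can see the socket.

Run:
```python
from h import *
def proj(n,P):
    o,Rm=campose(n);c=bot.calibration(n);q=(P-o)@Rm
    x=np.c_[q[:,0]/-q[:,2],-q[:,1]/-q[:,2]];r2=(x**2).sum(1,keepdims=True);x=x*(1+c['k1']*r2)
    K=c['mtx'];return np.c_[x[:,0]*K[0,0]+K[0,2],x[:,1]*K[1,1]+K[1,2]],-q[:,2]
t=np.load('pics/top0.npz');p3=np.load('pics/p3.npz')
for n,im,d in (('top',t['p'],t['d']),('scene',p3['q'],p3['e'])):
  for gx in (-4,0,4):
    ys=np.arange(-64,65,4); s=np.radians(34.4)
    P=np.array([f2w([17+gx*np.cos(s),y,91+gx*np.sin(s)]) for y in ys])
    uv,z=proj(n,P); i=uv.round().astype(int)
    print(n,gx,i[0],i[-1]);print(' I',im[i[:,1],i[:,0]].mean(1).astype(int)); print(' dz mm',((d[i[:,1],i[:,0]]-z)*1000).round().astype(int))
```

```text
top -4 [339 224] [289 218]
 I [31 35 32 38 36 35 33 29 41 42 39 38 37 36 41 35 38 36 35 43 34 38 43 42
 29 43 41 40 24 35 39 40 42]
 dz mm [ 1  1  2 -4 -1  2  1 -3 -3 -2 -2 -4 -1  0 -2 -1  0  2  1  0  1 -2 -2 -1
  1  8  7  6  2  1 -3  0 -4]
top 0 [340 222] [290 217]
 I [19 31 33 34 34 33 29 34 34 37 33 30 30 35 30 38 34 29 29 34 38 35 34 34
 38 60 59 75 24 31 37 37 34]
 dz mm [ 0 -2 -3 -2  0 -2 -3 -2 -2 -2 -3  0 -1 -1  2  1 -5 -1 -4 -1  1  0  0 -5
 -2 88 82 84  1  4 -2  2 -2]
top 4 [340 221] [290 215]
 I [56 57 95 88 69 62 59 63 89 83 70 57 60 42 96 77 75 55 61 97 75 67 61 54
 50 98 84 77 60 55 46 88 82]
 dz mm [  1   1 -65 -60   1   2   1  -2 -61 -58   1  -2  -1  -1 -60  -5   0  -5
   0 -59 -59  -1  -1  -2   0 -61 -60  81  -2  -4   0 -60 -59]
scene -4 [348 244] [320 224]
 I [61 49 45 46 46 46 45 46 47 47 47 48 47 48 48 49 49 48 47 47 47 50 47 47
 50 53 54 47 47 47 48 50 58]
 dz mm [ 2 -3 -1 -5  2 -1 -3 -2  1 -2  3  4 -4  5  2  5 -6 -3  1 -5  1  4 -2  1
  6 85 81  8 -4 -6  5 -6 -1]
scene 0 [349 243] [321 223]
 I [64 48 46 46 45 45 43 45 46 46 45 44 45 45 46 46 46 46 47 46 48 46 47 48
 47 52 50 47 48 47 49 47 54]
 dz mm [-9  6 -3 -2 -5  3 -9 -8 -2  0 -2  3 -1 -7  1  4  1 -6  6  1 -2  0 -2  2
  5 14 14  6 -1  7  0 -6 -1]
scene 4 [350 242] [322 222]
 I [68 50 47 45 44 48 45 46 46 47 48 45 47 49 47 47 48 48 50 47 48 46 46 48
 49 53 54 49 60 54 59 65 65]
 dz mm [   -7     0    -1    -4     1    -1    -1    -4     6     0    -1    -1
     6    -1    -5     3    -5     1    -2     7    -1    -2    -1     4
     9    11    10 -1588    -2    -6     0     8     6]
```

Depth shows the hole at fixture y ≈ 36–42 in both cameras. The scene camera also sees this region, so I'll use it to check the tilted probe's axis.

Run:
```python
from h import *
p3=np.load('pics/p3.npz');C=(cloud('scene',p3['e'])-FX)@Rf*1000
T=(p3['pos']-FX)@Rf*1000
g=T+[0,0,19]
m=(C[...,2]>135)&(C[...,2]<212)&(C[...,0]<10)&(C[...,0]>-90)&(abs(C[...,1]-T[1])<25)
v,u=np.where(m);P=C[m]
for k in range(135,212,5):
    i=(P[:,2]>=k)&(P[:,2]<k+5)
    if i.sum():print(k,i.sum(),P[i].mean(0).round(1),P[i].min(0).round(0),P[i].max(0).round(0),u[i].min(),u[i].max(),v[i].min(),v[i].max())
print(T)
q=p3['q'][max(0,v.min()-25):v.max()+40,u.min()-40:u.max()+40];print(u.min()-40,v.min()-25,q.shape)
cv2.imwrite('pics/s3.png',cv2.resize(q,None,fx=5,fy=5,interpolation=cv2.INTER_CUBIC)[:600,:800,::-1])
```

```text
145 1 [  9.5 -15.1 147.5] [  9. -15. 147.] [  9. -15. 147.] 336 336 222 222
150 12 [  5.3   2.9 152.6] [-23. -16. 151.] [ 10.  19. 155.] 325 336 215 223
155 10 [ -0.8   0.8 156.3] [-23. -24. 155.] [ 10.  24. 157.] 324 337 214 222
160 2 [-24.1  -3.4 161.6] [-25.  -5. 161.] [-23.  -2. 162.] 325 325 221 222
165 5 [-27.4  -1.9 166.7] [-31.  -3. 165.] [-22.  -1. 169.] 323 325 220 221
170 2 [-31.3  -3.  173.1] [-35.  -3. 173.] [-27.  -3. 173.] 322 324 219 220
175 4 [-34.9  -3.8 178.4] [-39.  -5. 177.] [-31.  -2. 180.] 321 323 218 219
180 2 [-39.5  -3.7 182. ] [-44.  -4. 181.] [-35.  -3. 183.] 320 322 218 219
185 4 [-42.7  -4.1 186.8] [-50.  -5. 186.] [-36.  -2. 189.] 318 322 217 218
190 5 [-45.5  -5.5 192.1] [-51.  -7. 191.] [-39.  -4. 195.] 318 321 216 218
195 4 [-46.4  -5.4 196.3] [-49.  -7. 195.] [-45.  -4. 199.] 319 320 215 217
200 2 [-67.9  -6.2 203.3] [-69. -10. 203.] [-67.  -3. 203.] 313 315 217 218
205 6 [-63.8  -8.9 207.5] [-69. -14. 205.] [-50.   1. 210.] 312 320 214 217
210 6 [-64.2  -9.6 211.2] [-71. -17. 210.] [-56.  -2. 212.] 312 318 214 216
[-88.52865281   0.85973486 229.21351106]
272 189 (74, 105, 3)
```

View pics/s3.png

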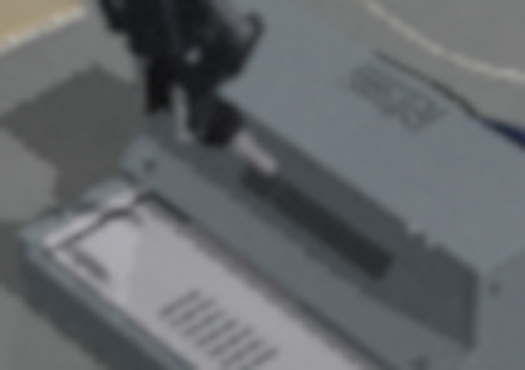

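The scene crop shows the steel shank pointing into the groove, at about (255, 155). Its axis fits a tip at tool (-68, 0, 76) mm. I'll approach the groove at y = 26.

Call:
step_arm([
  [1.5,0,2.5,1,0],
  [1.5,-0.7,2.5,2,0],
  [1.5,-1.4,2.5,3,0],
  [1.5,-2,2.5,4,0],
  [1.5,-2.6,2.5,4.55,0],
  [1.5,-2.6,2.5,4.55,0],
  [1.5,-3.2,2.5,5.4,0],
  [1.5,-3.2,2.5,5.4,0],
  [1.5,-3.2,2.5,5.4,0],
])

```text
time: 8.85
tool_pos: [0.5272, 0.0604, 0.1746]
tcp_rot: [-0.192, -3.135, 0.0]
wrist_force: [0.1, -0.4, -1.4]
width: 0.274
grip_force: 30.0
```

Call:
step_arm([
  [1.5,-0.2,0,0.3,0],
  [1.5,-0.4,0,0.6,0],
  [1.5,-0.4,0,0.6,0],
  [1.5,-0.4,0,0.6,0],
])

```text
time: 9.25
tool_pos: [0.5312, 0.06, 0.1687]
tcp_rot: [-0.192, -3.135, 0.0]
wrist_force: [0.2, -1.0, -1.0]
width: 0.274
grip_force: 30.0
```

Run:
```python
from tilt import *
s=show(); s=bot.read_state();p,d=bot.read_camera('wrist');tilt(d,s)
```

```text
t 9.25 tcp [0.5312 0.06   0.1687] fix [-52.7  27.  168.7] F [ 0.3  -1.01 -1.02] w 0.2737444287447276 g 30.032204389572144 q [ 0.07  0.05  1.97  0.    1.12 -1.38]
n 6156 2160 cap centre(tool mm) [  6.3   0.2 -35.6] axis [ 0.529  0.025 -0.848] tilt xz 31.9 (6.117885589599609, -0.02178955078125) (17.42270278930664, 25.893980026245117)
```

Call:
step_arm([
  [1.5,-0.1,0,0.15,0],
  [1.5,-0.2,0,0.3,0],
  [1.5,-0.2,0,0.3,0],
  [1.5,-0.2,0,0.3,0],
])

```text
time: 9.7
tool_pos: [0.5334, 0.0598, 0.166]
tcp_rot: [0.192, 3.136, 0.0]
wrist_force: [0.4, -0.5, 0.4]
width: 0.272
grip_force: 30.1
```

Call:
step_arm([
  [1.5,-0.1,0,0.15,0],
  [1.5,-0.2,0,0.3,0],
  [1.5,-0.2,0,0.3,0],
  [1.5,-0.2,0,0.3,0],
])

```text
time: 10.1
tool_pos: [0.5353, 0.0595, 0.1629]
tcp_rot: [0.192, 3.136, 0.0]
wrist_force: [-1.1, 0.1, 0.4]
width: 0.272
grip_force: 30.1
```

Call:
step_arm([
  [1.5,-0.1,0,0.15,0],
  [1.5,-0.2,0,0.3,0],
  [1.5,-0.2,0,0.3,0],
  [1.5,-0.2,0,0.3,0],
])

```text
time: 10.5
tool_pos: [0.5373, 0.0593, 0.1598]
tcp_rot: [0.192, 3.136, 0.0]
wrist_force: [-1.7, 0.5, 2.8]
width: 0.273
grip_force: 30.2
```

Call:
step_arm([
  [1.5,0,0.2,0,0],
  [1.5,0,0.4,0,0],
  [1.5,0,0.6,0,0],
  [1.5,0,0.6,0,0],
])

```text
time: 10.9
tool_pos: [0.5377, 0.0653, 0.1596]
tcp_rot: [-0.192, -3.135, 0.0]
wrist_force: [-2.1, -0.6, 1.4]
width: 0.269
grip_force: 30.4
```

Call:
step_arm([
  [1.5,0,0.15,0,0],
  [1.5,0,0.3,0,0],
  [1.5,0,0.3,0,0],
])

```text
time: 11.2
tool_pos: [0.5382, 0.0685, 0.1597]
tcp_rot: [-0.192, -3.135, -0.001]
wrist_force: [-1.7, -0.5, 1.3]
width: 0.27
grip_force: 30.3
```

Call:
step_arm([
  [1.5,0,0.15,0,0],
  [1.5,0,0.3,0,0],
  [1.5,0,0.3,0,0],
])

```text
time: 11.5
tool_pos: [0.539, 0.0716, 0.1596]
tcp_rot: [0.192, 3.135, 0.001]
wrist_force: [-0.1, -0.1, -1.6]
width: 0.269
grip_force: 30.7
```

Run:
```python
from h import *
show()
```

```text
t 11.5 tcp [0.539  0.0716 0.1596] fix [-46.3  39.4 159.6] F [-0.1  -0.09 -1.56] w 0.2694296033965338 g 30.71955978870392 q [ 0.09  0.07  1.96  0.    1.11 -1.36]
```

The force fell back to the probe's own weight at y = 39, so the pin has dropped into the socket. Next I push it home along the panel normal.

Call:
step_arm([
  [1.5,-0.15,0,0.2,0],
  [1.5,-0.3,0,0.43,0],
  [1.5,-0.45,0,0.65,0],
  [1.5,-0.6,0,0.87,0],
  [1.5,-0.75,0,1.1,0],
  [1.5,-0.9,0,1.3,0],
  [1.5,-1,0,1.5,0],
  [1.5,-1,0,1.5,0],
], force=40)

```text
time: 12.3
tool_pos: [0.5489, 0.07, 0.1448]
tcp_rot: [0.192, 3.135, 0.0]
wrist_force: [-1.9, 1.7, 3.4]
width: 0.269
grip_force: 39.7
```

Call:
step_arm([
  [1.5,-0.1,0,0.15,0],
  [1.5,-0.2,0,0.3,0],
  [1.5,-0.3,0,0.45,0],
  [1.5,-0.3,0,0.45,0],
])

```text
time: 12.7
tool_pos: [0.5518, 0.0696, 0.1401]
tcp_rot: [0.192, 3.135, 0.0]
wrist_force: [-1.1, 1.8, 3.5]
width: 0.276
grip_force: 39.8
```

Run:
```python
from tilt import *
s=show(); s=bot.read_state();p,d=bot.read_camera('wrist');tilt(d,s)
```

```text
t 12.7 tcp [0.5518 0.0696 0.1401] fix [-33.3  39.  140.1] F [-1.32  1.62  3.53] w 0.27612484140280585 g 39.76354658603668 q [ 0.08  0.12  1.95  0.    1.07 -1.37]
n 7419 2310 cap centre(tool mm) [  6.6   0.1 -35.5] axis [ 0.572  0.013 -0.82 ] tilt xz 34.9 (5.614395618438721, -1.0940093994140625) (29.521623611450195, 18.13595962524414)
```

Call:
step_arm([
  [1.5,-0.1,0,0.15,0],
  [1.5,-0.2,0,0.3,0],
  [1.5,-0.2,0,0.3,0],
])

```text
time: 13.05
tool_pos: [0.5525, 0.0696, 0.1394]
tcp_rot: [-0.192, -3.133, -0.0]
wrist_force: [-11.5, 1.4, 18.3]
width: 0.271
grip_force: 41.5
```

Call:
step_arm([
  [1.5,-0.1,0,0.15,0],
  [1.5,-0.2,0,0.3,0],
  [1.5,-0.2,0,0.3,0],
])

```text
time: 13.35
tool_pos: [0.5532, 0.0697, 0.1388]
tcp_rot: [-0.192, -3.13, -0.001]
wrist_force: [-21.9, 3.1, 33.2]
width: 0.269
grip_force: 43.0
```

Run:
```python
from tilt import *
s=show(); s=bot.read_state();p,d=bot.read_camera('wrist');tilt(d,s)
```

```text
t 13.35 tcp [0.5532 0.0697 0.1388] fix [-32.   39.3 138.8] F [-22.08   0.46  33.25] w 0.269435302946359 g 42.977153062820435 q [ 0.08  0.12  1.95  0.    1.07 -1.37]
n 7599 2201 cap centre(tool mm) [  6.6   0.2 -35.9] axis [ 0.554  0.022 -0.832] tilt xz 33.7 (6.38099479675293, -1.0201873779296875) (28.763750076293945, 16.912137985229492)
```

The force rose sharply to 40 N, so the latch is bottomed. I'll withdraw along the same axis, then go back to the stand.

Call:
step_arm([
  [1.5,1,0,-1.5,0],
  [1.5,2,0,-3,0],
  [1.5,3,0,-4.4,0],
  [1.5,4,0,-5.9,0],
  [1.5,5,0,-7.3,0],
  [1.5,6,0,-10,0],
  [1.5,7,0,-13.5,0],
  [1.5,7,0,-13.5,0],
  [1.5,7,0,-13.5,0],
], force=30)

```text
time: 14.3
tool_pos: [0.4866, 0.0772, 0.2696]
tcp_rot: [0.192, 3.134, -0.001]
wrist_force: [0.1, -0.5, -1.8]
width: 0.266
grip_force: 39.4
```

Run:
```python
from tilt import *
s=show(); s=bot.read_state();p,d=bot.read_camera('wrist');tilt(d,s)
plan([.3649,-.3296,.272],173); plan([.383,-.3295,.1402],173)
q,e=bot.read_camera('scene');C=(cloud('scene',e)-FX)@Rf*1000
T=w2f(s['tool_pos']);D=C-T
m=(D[...,2]<-30)&(D[...,2]>-85)&(D[...,0]>20)&(D[...,0]<85)&(abs(D[...,1])<20)
P=D[m];print(len(P))
for k in range(-85,-30,8):
    i=(P[:,2]>=k)&(P[:,2]<k+8)
    if i.sum():print(k,i.sum(),P[i].mean(0).round(1))
```

```text
t 14.3 tcp [0.4866 0.0772 0.2696] fix [-99.   38.7 269.6] F [ 0.14 -0.53 -1.75] w 0.2660034991769123 g 39.40263390541077 q [ 0.11 -0.11  1.93 -0.    1.32 -1.34]
n 6320 2300 cap centre(tool mm) [  6.5  -0.1 -35.5] axis [ 0.58   0.007 -0.815] tilt xz 35.4 (5.730782985687256, -1.1149349212646484) (29.41512680053711, 17.9951114654541)
shift cm [  7.03 -41.86  -0.34] twist -0.017545391152822276 yaw now 172.98 tilt 0.06
shift cm [  5.23 -41.61  12.84] twist -0.017545391152822276 yaw now 172.98 tilt 0.06
37
-77 3 [ 66.4  -2.6 -72.8]
-69 8 [ 61.5  -4.4 -65.5]
-61 6 [ 56.5  -2.9 -58. ]
-53 6 [ 49.1  -5.3 -49. ]
-45 9 [ 44.2  -5.8 -41.4]
-37 5 [ 39.6  -7.2 -33.3]
```

Call:
step_arm([
  [1.5,2,-4,0,0],
  [1.5,4,-8,0,0],
  [1.5,6,-12,0,0],
  [1.5,7,-16,0,0],
  [1.5,7,-20,0,0],
  [1.5,7,-24,0,0],
  [1.5,7,-28,0,0],
  [1.5,7,-32,0,0],
  [1.5,7,-36,0,0],
  [1.5,7,-39.5,0,0],
  [1.5,7,-41.5,0,0],
  [1.5,7,-41.7,1.5,0],
  [1.5,7,-41.7,4.5,0],
  [1.5,7,-41.7,7.5,0],
  [1.5,7,-41.7,9.5,0],
  [1.5,7,-41.7,9.8,0],
  [1.5,7,-41.7,9.8,0],
  [1.5,7,-41.7,9.8,0],
])

```text
time: 16.2
tool_pos: [0.3662, -0.3277, 0.1718]
tcp_rot: [0.191, 3.135, -0.001]
wrist_force: [0.2, 0.6, -0.3]
width: 0.272
grip_force: 39.4
```

Run:
```python
from tilt import *
s=show(); plan([.383,-.3295,.1402],173)
q,e=bot.read_camera('scene');C=(cloud('scene',e)-FX)@Rf*1000
T=w2f(s['tool_pos']);D=C-T
m=(D[...,2]<-30)&(D[...,2]>-92)&(D[...,0]>20)&(D[...,0]<85)&(abs(D[...,1])<20)
P=D[m];print(len(P))
for k in range(-92,-30,8):
    i=(P[:,2]>=k)&(P[:,2]<k+8)
    if i.sum():print(k,i.sum(),P[i].mean(0).round(1))
o=cv2.resize(q[240:390,310:510],(800,600),interpolation=cv2.INTER_CUBIC);cv2.imwrite('pics/s5.png',o[:,:,::-1])
```

```text
t 16.2 tcp [ 0.3662 -0.3277  0.1718] fix [-169.5 -377.8  171.8] F [ 0.1   0.65 -0.33] w 0.27152438595398576 g 39.375144839286804 q [-0.78 -0.04  2.05  0.    1.13 -2.23]
shift cm [-1.68  0.03  3.16] twist 0.018776631730645477 yaw now 173.02 tilt 0.05
21
-92 1 [ 58.8   1.6 -91.7]
-76 4 [ 68.4  -3.8 -71.3]
-68 4 [ 61.9  -4.6 -64.1]
-60 5 [ 56.1  -4.5 -56.1]
-52 2 [ 53.   -4.4 -50.7]
-44 4 [ 46.2  -5.5 -43. ]
-36 1 [ 40.4  -9.  -34. ]
```

View pics/s5.png

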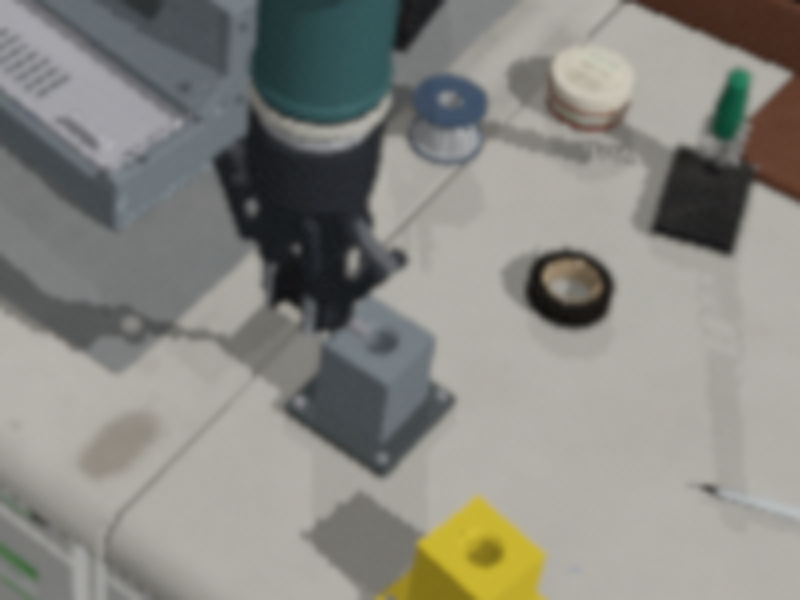

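The probe's tip, at about (365, 325), points into the grey stand's hole at (380, 340). I'll insert it and swing it upright.

Call:
step_arm([
  [1.5,-0.8,0,1.6,0],
  [1.5,-1.7,0,3.1,0],
  [1.5,-1.7,0,3.2,0],
  [1.5,-2.6,0,2.65,0],
  [1.5,-3.1,0,2.4,0],
  [1.5,-3.6,0,2.17,0],
  [1.5,-4.2,0,1.95,0],
  [1.5,-4.7,0,1.8,0],
  [1.5,-5.2,0,1.65,0],
  [1.5,-5.7,0,1.55,0],
  [1.5,-6.3,0,1.5,0],
  [1.5,-6.8,0,1.5,0],
  [1.5,-7.4,0,1.55,0],
  [1.5,-7.9,0,1.65,0],
  [1.5,-8.5,0,1.8,0],
  [1.5,-9.2,0,2,0],
  [1.5,-9.2,0,2,0],
  [1.5,-9.2,0,2,0],
], force=25)

```text
time: 18.05
tool_pos: [0.4577, -0.339, 0.1512]
tcp_rot: [0.192, 3.135, -0.0]
wrist_force: [-1.8, 0.1, -0.5]
width: 0.271
grip_force: 40.6
```

Run:
```python
from tilt import *
s=show(); s=bot.read_state();p,d=bot.read_camera('wrist');tilt(d,s)
plan([.4505,-.338,.1077],173)
```

```text
t 18.05 tcp [ 0.4577 -0.339   0.1512] fix [ -77.3 -377.9  151.2] F [-1.85 -0.08 -0.53] w 0.27105091234834106 g 40.56968808174133 q [-0.68  0.13  1.92  0.    1.09 -2.13]
n 8559 2231 cap centre(tool mm) [  1.9   0.2 -37.8] axis [ 0.015 -0.015 -1.   ] tilt xz 0.9 (0.16193675994873047, 0.005940437316894531) (25.931583404541016, 23.902793884277344)
shift cm [0.72 0.01 4.35] twist -0.01038028439617733 yaw now 172.99 tilt 0.06
```

Call:
step_arm([
  [1.5,0.7,0,0.3,0],
  [1.5,0.7,0,1.5,0],
  [1.5,0.7,0,2.8,0],
  [1.5,0.7,0,4,0],
  [1.5,0.7,0,4.2,0],
  [1.5,0.7,0,4.2,0],
  [4,0.7,0,4.2,0],
  [6,0.7,0,4.2,0],
  [8.5,0.7,0,4.2,0],
  [8.5,0.7,0,4.2,0],
  [8.5,0.7,0,4.2,0],
  [8.5,0.7,0,4.2,0],
  [8.5,0.7,0,0,0],
  [8.5,0.7,0,-5,0],
  [8.5,0.7,0,-7,0],
  [8.5,0.7,0,-7,0],
])

```text
time: 19.7
tool_pos: [0.4526, -0.3401, 0.2267]
tcp_rot: [0.192, 3.128, -0.009]
wrist_force: [0.2, -0.5, 0.2]
width: 0.997
grip_force: 0.0
```

Run:
```python
from h import *
s=show(); s=bot.read_state();p,d=bot.read_camera('wrist');C=cloud('wrist',d,s)
m=(np.hypot(C[...,0]-.45,C[...,1]+.338)<.06)
for a,b in ((.135,.175),(.07,.085)):
    P=C[m&(C[...,2]>a)&(C[...,2]<b)]
    if len(P)>5: print(len(P),cv2.minAreaRect((P[:,:2]*1000).astype(np.float32)),np.median(P[:,2]))
# lugs plan
for y in (95,-95): print(f2w([-110,y,70]))
plan(f2w([-120,60,150]),173.05)
# cover lugs from wrist p3
z=np.load('pics/p3.npz');S={'tool_pos':z['pos'],'tcp_rot':z['rot']}
C=(cloud('wrist',z['d'],S)-FX)@Rf*1000
for sg in (1,-1):
    P=C[(C[...,2]>58)&(C[...,2]<70)&(C[...,0]<-40)&(C[...,0]>-104)&(sg*C[...,1]>60)&(sg*C[...,1]<130)];print(len(P),P.min(0),P.max(0),np.median(P,0))
```

```text
t 19.7 tcp [ 0.4526 -0.3401  0.2267] fix [ -82.3 -379.6  226.7] F [ 0.31 -0.48  0.23] w 0.9970900812317569 g 0.0 q [-0.69  0.06  1.85  0.    1.22 -2.14]
1272 ((449.1511535644531, -337.76116943359375), (23.3295841217041, 23.33454704284668), 86.0158462524414) 0.1451913090729715
3438 ((451.7776794433594, -338.2205505371094), (54.20603942871094, 54.684547424316406), 88.64106750488281) 0.07594808336514869
[0.48250356 0.1344123  0.07      ]
[ 0.45951297 -0.05419161  0.07      ]
shift cm [ 3.7  43.89  7.25] twist -0.058139523316611985 yaw now 172.99 tilt 0.28
506 [-87.7366124   77.4568761   58.04902772] [-78.88747888 113.47860245  66.37619553] [-84.20404135  94.81692294  64.18482602]
486 [ -87.88485063 -111.91637733   58.09642819] [-79.84797576 -76.02851219  66.84346557] [-84.54382596 -93.22231192  64.15855827]
```

The probe is seated in the stand, with its end at z = 145 mm. The lug fronts measure x = -88 at y = ±95. Next I push the cover with alternate strokes, right side first.

Call:
step_arm([
  [8,1,4,0,0],
  [5,2,8.5,0,0],
  [0,3,13,0,0],
  [0,3,17.5,1,0],
  [0,3,22,3,0],
  [0,3,26,6,0],
  [0,3,28.4,10,0],
  [0,3,28.4,14,0],
  [0,3,28.4,16.5,0],
  [0,3,28.4,17.2,0],
  [0,3,28.4,17.2,0],
  [0,3,28.4,17.2,0],
])

```text
time: 20.95
tool_pos: [0.4556, -0.0529, 0.0499]
tcp_rot: [0.193, 3.135, -0.0]
wrist_force: [-1.5, -0.1, 0.4]
width: -0.001
grip_force: 0.0
```

Run:
```python
from h import *
s=show()
```

```text
t 20.95 tcp [ 0.4556 -0.0529  0.0499] fix [-114.1  -94.1   49.9] F [-1.46 -0.26  0.41] w -0.0008766177718407376 g 0.0 q [-0.17  0.05  2.22  0.    0.87 -1.62]
```

Call:
step_arm([
  [0,0,0,-0.5,0],
  [0,-0.6,0,-0.5,0],
  [0,-1.2,0,-0.5,0],
  [0,-1.6,0,-0.5,0],
  [0,-1.9,0,-0.5,0],
  [0,-2.2,0,-0.5,0],
  [0,-2.5,0,-0.5,0],
  [0,-2.7,0,-0.5,0],
])

```text
time: 21.75
tool_pos: [0.4818, -0.056, 0.054]
tcp_rot: [-0.192, -3.135, 0.0]
wrist_force: [-1.7, -1.4, -0.5]
width: -0.004
grip_force: 0.8
```

```bash
cat > lug.py <<'E'
from h import *
def lugs():
    s=show()
    for n in ('top','wrist'):
        s=bot.read_state();p,d=bot.read_camera(n);C=(cloud(n,d,s)-FX)@Rf*1000
        for sg in (1,-1):
            P=C[(C[...,2]>58)&(C[...,2]<68)&(C[...,0]<-32)&(C[...,0]>-104)&(sg*C[...,1]>72)&(sg*C[...,1]<118)]
            if len(P)>8: print(n,sg,len(P),np.percentile(P[:,0],[3,50,97]).round(1),P[:,1].min().round(1),P[:,1].max().round(1))
E
python3 -c "
from lug import *
lugs()"
```

```text
t 21.75 tcp [ 0.4818 -0.056   0.054 ] fix [-87.7 -94.1  54. ] F [-1.47 -1.61 -0.54] w -0.0038323350314474433 g 0.7680885297304485 q [-0.17  0.09  2.16 -0.    0.88 -1.62]
top 1 43 [-84.9 -81.  -76.9] 76.2 110.7
wrist -1 698 [-98.4 -97.6 -93.4] -113.3 -80.4
```

Call:
step_arm([
  [0,2.4,0,0,0],
  [0,2.4,4.5,0,0],
  [0,2.4,9,0,0],
  [0,2.4,13.5,0,0],
  [0,2.4,18,0,0],
  [0,2.4,18.9,0,0],
  [0,2,18.9,0,0],
  [0,1.4,18.9,0,0],
  [0,0.9,18.9,0,0],
  [0,0.5,18.9,0,0],
  [0,0.1,18.9,0,0],
  [0,-0.3,18.9,0,0],
  [0,-0.7,18.9,0,0],
  [0,-1.1,18.9,0,0],
  [0,-1.1,18.9,0,0],
])

```text
time: 23.35
tool_pos: [0.5167, 0.1303, 0.0544]
tcp_rot: [0.192, 3.135, -0.0]
wrist_force: [-0.6, 0.7, 0.1]
width: 0.001
grip_force: 0.0
```

```bash
python3 -c "
from lug import *
lugs()"
```

```text
t 23.35 tcp [0.5167 0.1303 0.0544] fix [-75.6  95.   54.4] F [-0.72  0.57  0.15] w 0.0008468685208398842 g 0.0 q [ 0.2   0.18  2.07 -0.    0.9  -1.25]
top -1 47 [-71.  -67.6 -63.5] -110.9 -76.9
wrist 1 683 [-86.9 -86.1 -81.9] 81.8 113.6
```

Call:
step_arm([
  [0,2.4,0,0,0],
  [0,2.4,-4.5,0,0],
  [0,2.4,-9,0,0],
  [0,2.4,-13.5,0,0],
  [0,2.4,-18,0,0],
  [0,2.4,-18.9,0,0],
  [0,1.8,-18.9,0,0],
  [0,1.2,-18.9,0,0],
  [0,0.8,-18.9,0,0],
  [0,0.4,-18.9,0,0],
  [0,0,-18.9,0,0],
  [0,-0.4,-18.9,0,0],
  [0,-0.8,-18.9,0,0],
  [0,-1.1,-18.9,0,0],
  [0,-1.1,-18.9,0,0],
])

```text
time: 24.95
tool_pos: [0.5043, -0.0586, 0.0543]
tcp_rot: [0.192, 3.135, -0.0]
wrist_force: [-0.3, 0.0, -0.5]
width: 0.005
grip_force: 0.0
```

Call:
step_arm([
  [0,2.4,0,0,0],
  [0,2.4,4.5,0,0],
  [0,2.4,9,0,0],
  [0,2.4,13.5,0,0],
  [0,2.4,18,0,0],
  [0,2.4,18.9,0,0],
  [0,1.8,18.9,0,0],
  [0,1.2,18.9,0,0],
  [0,0.8,18.9,0,0],
  [0,0.4,18.9,0,0],
  [0,0,18.9,0,0],
  [0,-0.4,18.9,0,0],
  [0,-0.7,18.9,0,0],
  [0,-0.7,18.9,0,0],
])

```text
time: 26.35
tool_pos: [0.5343, 0.1279, 0.0543]
tcp_rot: [0.193, 3.135, -0.0]
wrist_force: [0.4, -0.2, -0.2]
width: 0.001
grip_force: 0.0
```

```bash
python3 -c "
from lug import *
lugs()"
```

```text
t 26.35 tcp [0.5343 0.1279 0.0543] fix [-57.8  94.8  54.3] F [ 0.39 -0.16 -0.18] w 0.0007844314037516916 g 0.0 q [ 0.19  0.21  2.03 -0.    0.9  -1.26]
top -1 45 [-50.1 -45.8 -41.9] -111.1 -77.3
wrist 1 673 [-69.1 -68.3 -64.2] 81.7 113.0
```

Call:
step_arm([
  [0,2.4,0,0,0],
  [0,2.4,-4.5,0,0],
  [0,2.4,-9,0,0],
  [0,2.4,-13.5,0,0],
  [0,2.4,-18,0,0],
  [0,2.4,-18.9,0,0],
  [0,1.6,-18.9,0,0],
  [0,0.9,-18.9,0,0],
  [0,0.5,-18.9,0,0],
  [0,0.2,-18.9,0,0],
  [0,-0.1,-18.9,0,0],
  [0,-0.4,-18.9,0,0],
  [0,-0.4,-18.9,0,0],
])

```text
time: 27.75
tool_pos: [0.515, -0.0595, 0.0541]
tcp_rot: [0.191, 3.135, 0.0]
wrist_force: [0.4, -0.0, -0.2]
width: 0.001
grip_force: 0.0
```

Call:
step_arm([
  [0,2.4,0,0,0],
  [0,2.4,4.5,0,0],
  [0,2.4,9,0,0],
  [0,2.4,13.5,0,0],
  [0,2.4,18,0,0],
  [0,2.4,18.9,0,0],
  [0,1.6,18.9,0,0],
  [0,0.9,18.9,0,0],
  [0,0.5,18.9,0,0],
  [0,0.2,18.9,0,0],
  [0,0,18.9,0,0],
  [0,0,18.9,0,0],
])

```text
time: 28.95
tool_pos: [0.5376, 0.1268, 0.0541]
tcp_rot: [-0.194, -3.135, 0.0]
wrist_force: [0.7, -0.8, -0.5]
width: -0.004
grip_force: 0.1
```

Call:
step_arm([
  [0,3,0,0,0],
  [0,4,0,-2,0],
  [0,4,0,-6,0],
  [0,4,0,-11,0],
  [0,4,0,-16,0],
  [0,6,0,-20,0],
  [0,6,0,-20,0],
  [0,6,0,-20,0],
  [0,6,0,-20,0],
])

```text
time: 29.85
tool_pos: [0.4773, 0.1347, 0.2529]
tcp_rot: [-0.192, -3.134, 0.001]
wrist_force: [-0.3, 0.4, -0.4]
width: -0.0
grip_force: 0.0
```

Run:
```python
from lug import *
lugs()
p,d=bot.read_camera('scene');q,e=bot.read_camera('top')
cv2.imwrite('pics/end.png',np.hstack([cv2.resize(p,(400,300)),cv2.resize(q[120:360,200:520],(400,300))])[:,:,::-1])
C=cloud('top',e);m=np.hypot(C[...,0]-.45,C[...,1]+.338)<.04;P=C[m&(C[...,2]>.125)];print('probe',P.mean(0),P[:,2].max())
```

```text
t 29.85 tcp [0.4773 0.1347 0.2529] fix [-115.2   94.6  252.9] F [-0.32  0.34 -0.42] w -3.5612581412920735e-05 g 0.0 q [ 0.22 -0.09  1.95 -0.    1.29 -1.22]
top 1 42 [-42.6 -38.8 -34.8] 76.9 110.9
top -1 44 [-42.2 -38.4 -34.3] -112.5 -78.6
wrist 1 369 [-42.6 -40.5 -35.8] 77.3 112.7
wrist -1 363 [-42.9 -40.2 -35.6] -111.9 -75.5
probe [ 0.44802076 -0.33607628  0.14286874] 0.15048072874632146
```

View pics/end.png

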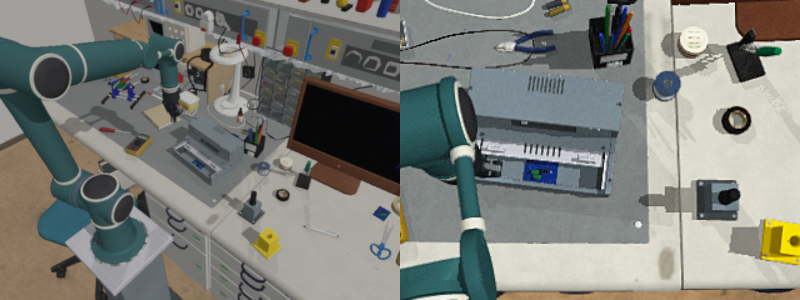

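The bay is open, with both lugs at x = -43 and the board showing at about (545, 170). The probe is upright in its stand, the bystanders are in place and the arm is clear.

```bash
python3 -c "
from workcell import bot
print(bot.finish_job())"
```

```text
the job is handed in; nothing more can be done
None
```

The job is handed in with no verdict returned: the latch was pushed until it bottomed, the probe is back upright in its stand, both cover lugs are at x ≈ -43 mm (about 45 mm back), the bystanders look undisturbed, and it took about 30 s.

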